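# Release two barrels from a lever-worked hopper and ease its flap shut

## Robot

A 6-joint arm with a two-finger parallel gripper is mounted at the origin on a cart in front of the work surface, level with it; the furniture and walls round the work are solid. World frame = base frame: x ahead of the robot, y to its left, z up, the work surface at z = 0. Lengths are in mm, angles in rad, forces in N, time in s.
With the tool pointing down it reaches from about 350 to 875 mm from the base axis. Payload 4.2 kg.
Tool frame: the origin (TCP) lies midway between the tips of the shut fingers; the grasp point (between the pads) lies 19 mm behind it (arm.tcp_to_grasp is the distance from the TCP to the grasp point, in mm); z points along the fingers, y is the line along which they close (so a half turn about z gives the same grasp; the last joint's range is limited). The gripper opens to 85 mm and grips with 20 to 120 N. Pads are 22 mm wide; open, the fingers measure 114 mm over their backs; the gripper's body (76 mm by 85 mm) begins 54 mm behind the grasp point. The pads swing forward as they close: fully open they stand 13 mm farther back than shut.
Start: joints at [-0.901, 0.385, 0.008, 0, -1.194, -0.259], TCP at [249.602, -572.973, 231.312] pointing down, gripper open.
Joint ranges: [-3.14, 3.14], [-1.21, 2.06], [-1.07, 1.41], [-3.16, 2.05], [-2.99, -0.16], [-3.1, 3.1]. Speed limits (rad/s): [2.79, 2.79, 3.14, 3.14, 3.14, 3.14].

## Interface

Orientations are given as a unit quaternion [x, y, z, w].
In Python, from bench import arm gives the robot as it stands.
- The arm moves only by the tool arm_command, never from a script. Its argument "rows" is a list of rows, each a list of 2 entries, a list of its own where there are three numbers: the shift along the tool's x, y, z as a fraction of full scale, then the turn, a rotation vector about the tool's x, y, z as a fraction of full scale. In form: [[[x, y, z], [wx, wy, wz]], ...]. A call has 1 to 5 rows; each row is the pose to reach, as a shift and turn from the pose commanded when the call began, along the tool's axes at that moment, turning the shorter way round; what a row does not reach only later rows make up. Full scale, the value 1, is 0.25 m for a shift and 180 degrees for a turn. A row lasts 1/10 s, in which the tool goes at most 50 mm and 8.59 degrees, less where a joint would pass 70% of its speed; a pose out of reach is approached as far as the arm can. A call with a number of a shift or a turn outside -1 to 1 is refused whole. A call with a gripper value outside its range is refused whole. "grip" is the opening, from 0 (shut) to 1 (fully open), set as the call begins (left out, the last holds). The fingers move at their own pace and stop on an object; the grip force is fixed at half the most. Time passes only in rows, so rows that repeat a pose let the fingers close. It gives the time, the measured TCP pose, the force, the opening and the grip force at its end, in the units of the state.
- arm.read_state(): the state, without advancing time (a new reading comes with each control period).
- arm.get_image(name): name is "side" or "top" or "wrist"; returns (picture, depth): 400x640x3 uint8, blue, green, red; 400x640 float32, mm along the optical axis (not along the pixel's ray), 0 where there is no reading.
- arm.camera_info(name): a dict with "fx", "fy", "cx", "cy" (pixels), "extrinsics" (4x4, takes a point from camera to world coordinates). Camera axes: x right, y down, z forward; pixel columns grow to the right and rows downward; lengths in mm; the calibration is good to about 2 mm. A picture is of the moment at which its call begins: read the wrist's pose just before it. camera_info takes no time and is no camera call; for the wrist camera it gives the pose at the moment of the call.
- arm.job_done(): hands the job in; it is judged then, once.
Trained networks look in the newest picture that a camera, given by its name, has taken for a name from the list of things; names that differ only in an ending like _2 or _b are one class to them, and where a whole thing is asked for, a point or a joint stands for the part that bears it (a point fixed in the world has none). Each returns a list of dicts, best first, with "score" (0 to 1); they miss things now and then, are a little off and sometimes report something else, mostly with a low value. They report only what shows in the picture. A call takes as long as a camera call. They do not tell look-alikes from the thing itself.
- arm.spot_in(camera, query): "position" ([column, row] in pixels, amid what is visible of it).
The state is a dict: "clock": time; "joints": joint angles; "joint_vel": joint speeds; "joint_efforts": joint torques, N m; "position": TCP position; "ee_rot": TCP orientation; "contact_force": force on the tool from outside, world axes, zero at the start; "wrist_torque": the same for the moment, N m; "gripper_width": finger opening in mm; "grasp_force": force on a finger pad.
Only numpy, scipy, OpenCV 4.12 (cv2) and the standard library are available. Lean on these libraries where they do the work, as an engineer would, in place of code of your own. Each camera call takes 0.05 s, during which the arm holds its last target. There are 200 camera calls.

## Task

Press the black-padded lever at the left side of the barrel hopper all the way down, so that its flap lifts, and keep it down until both barrels have rolled out into the front trough. Then ease the lever back up so that the flap closes gently and never slams, and let go with the flap fully shut. Work the lever only, with the fingertips: do not touch the flap or the barrels, grasp nothing, and leave the things standing around where they are.

Things in the scene. Friction and masses are not known exactly. Their poses are not given: they have to be found in the camera images.
- hopper: fixed grey sheet-metal hopper, 290x190 mm, on the right of the bench. Origin on the bench under the flap, mid-width; x to its rear, y left (lever side), z up. A deck 160 mm wide slopes 8 deg down to -x: 34 mm high at the flap, 12 mm at the front stop (x=-157 mm). Trough: the deck before the flap, walls 60 mm high; behind the flap (x to 109 mm) walls 118 mm high.
- flap: plain aluminium flap, 152x60 mm, that hangs across the hopper and holds the barrels back. Origin on its hinge, 102 mm above the bench. It swings forward (hopper -x) and up, geared to the lever: 3 times the lever's angle, 1.38 rad fully open, then reaching 60 mm forward of the hinge. It clears the barrels from about 1.25 rad.
- lever (a joint): lever angle, rad: 0 = up at rest, flap shut; 0.46 = fully down on its stop, flap fully open. Pivot at hopper x=0, z=66 mm, about the hopper's y axis. A spring returns it: about 3.5 N at the pad to start, 6.5 N fully down. Let go, it snaps up and the flap slams.
- lever_pad (a point): centre of the top of the lever's ribbed black rubber pad (40 mm long, 34 mm wide), 150 mm forward of the pivot, 118 mm left of the hopper's middle, on a bent rod arm that runs 30 mm lower: press on the pad. At rest about 116 mm above the bench, sloping up 0.23 rad to the front; fully down 47 mm, sloping down as much. Its path is an arc of 151 mm radius about the pivot.
- barrel_3_mid (a point): centre of a white barrel with a black middle band (cylinder 45 mm in diameter, 150 mm long, about 0.15 kg), lying across the hopper and resting against the back of the flap at the start. In the trough its centre lies at hopper x -70 to -160 mm.
- barrel_4_mid (a point): centre of a second, equal barrel, lying right behind the first at the start.
- puck_b: loose black puck with a white top, 54 mm in diameter, 44 mm high, standing before the hopper; a bystander. Origin under its centre.
- ring_gauge: loose stepped grey metal gauge, 32 mm in diameter, 40 mm high, standing before the hopper; a bystander. Origin under its centre.
- tape_1: loose roll of green tape lying flat, 63 x 60 mm, 19 mm high, to the left of the lever pad; a bystander. Origin under its centre.
Not all that is in view belongs to the job. Leave any green look-alike of the part that bears barrel_3_mid alone.

How it is judged (in metres and radians):
On the way:
1. with the lever held right down (over 0.40 of 0.46 rad), both barrels have rolled into the trough (value of joint lever above 0.4 rad and x of barrel_3_mid in the frame of hopper between -0.16 and -0.07 m and z of each of barrel_3_mid, barrel_4_mid in the frame of hopper below 0.065 m and y of barrel_3_mid in the frame of hopper between -0.05 and 0.05 m and x of barrel_4_mid in the frame of hopper between -0.16 and -0.07 m and y of barrel_4_mid in the frame of hopper between -0.05 and 0.05 m), for 0.2 s.
At the end, for the whole second after the job is handed in: the lever is back up (under 0.015 rad) and so the flap shut; both barrels lie at rest (under 0.03 m/s) in the trough, their centres between 70 and 160 mm before the flap (value of joint lever below 0.015 rad and x of barrel_3_mid in the frame of hopper between -0.16 and -0.07 m and z of each of barrel_3_mid, barrel_4_mid in the frame of hopper below 0.065 m and y of barrel_3_mid in the frame of hopper between -0.05 and 0.05 m and x of barrel_4_mid in the frame of hopper between -0.16 and -0.07 m and y of barrel_4_mid in the frame of hopper between -0.05 and 0.05 m and linear speed of each of barrel_3, barrel_4 below 0.03 m/s); the robot touches nothing.
It fails at once if the flap slams: in the last part of its closing (lever under 0.2 rad) the lever returns faster than 1 rad/s (0.15 m/s at the pad) (velocity of joint lever below -1 rad/s and value of joint lever below 0.2 rad).
It fails at once if the robot touches the flap (contact force between the arm and flap above 0.5 N).
It fails at once if the fingers touch the flap (contact force between the fingers and flap above 0.5 N).
It fails at once if the robot touches or carries a barrel (contact force between any of the arm, the fingers and barrel_3 above 0.5 N or contact force between any of the arm, the fingers and barrel_4 above 0.5 N or z of any of barrel_3_mid, barrel_4_mid in the frame of hopper above 0.1 m).
It fails at once if a thing standing around is moved by more than 15 mm (distance of any of puck_b, ring_gauge, tape_1 from where it was at the start of the episode above 0.015 m).
It also fails if it takes over 43 s, if anything falls off the work surface, if the arm or the gripper's body presses on something with over 40 N, if the wrist force passes 120 N, or if a joint passes its speed limit or range.

## Working session

There is one attempt and no reset: what is moved stays moved. The work goes in short steps, Python scripts to look and compute and a tool call to move; the robot and the scene stay as the last step left them, time stands still between calls to the robot, and variables do not carry over. Pictures are saved under pics/ and viewed, at most 10 in all, crops included, and the job is handed in when it is done.

Besides the shell and the picture viewer there is one more tool, called after ">>>" in YAML: its name, and indented under it one key for each argument. arm_command: Moves the arm, as the interface text tells. Shift numbers are shares of 0.25 m and turn numbers shares of 180 degrees, none past 1 either way. Its arguments: {"type":"object","properties":{"rows":{"type":"array","items":{"type":"array"}},"grip":{"type":"number"}},"required":["rows"]}

```bash
mkdir -p pics; cat > h.py <<'E'
from bench import arm
import numpy as np, cv2
def px2w(ci,u,v,d):
    p=np.array([(u-ci['cx'])/ci['fx']*d,(v-ci['cy'])/ci['fy']*d,d,1]); return (np.array(ci['extrinsics'])@p)[:3]
def w2px(ci,p):
    q=np.linalg.inv(np.array(ci['extrinsics']))@np.r_[p,1]; return q[0]/q[2]*ci['fx']+ci['cx'],q[1]/q[2]*ci['fy']+ci['cy']
E
python3 - <<'E'
from h import *
s=arm.read_state(); print(s['clock'],s['position'],s['ee_rot'],s['gripper_width'])
for c in ("top","side"):
    im,d=arm.get_image(c); cv2.imwrite(f'pics/{c}0.png',im); np.save(f'pics/{c}0.npy',d); ci=arm.camera_info(c)
    for q in ("hopper","lever_pad","flap","barrel_3_mid","puck_b","ring_gauge","tape_1"):
        for r in arm.spot_in(c,q)[:3]:
            u,v=r['position']; dd=d[int(v),int(u)]
            print(c,q,round(r['score'],2),np.round([u,v]),np.round(px2w(ci,u,v,dd)) if dd else None)
E
```

```text
0.0 [ 249.35326595 -572.46545294  230.20985384] [-2.03869021e-01  9.78997563e-01  1.05708031e-03 -2.75775124e-04] 85.31871943187159
top hopper 0.8 [322. 221.] [ 505. -337.   26.]
top lever_pad 0.88 [275. 243.] [ 453. -228.   80.]
top flap 0.93 [323. 194.] [ 561. -341.  104.]
top flap 0.36 [278. 246.] [ 448. -225.    3.]
top barrel_3_mid 0.95 [411. 230.] [ 478. -554.   41.]
top barrel_3_mid 0.68 [321. 180.] [ 598. -338.   80.]
top puck_b 0.58 [338. 280.] [ 363. -372.   42.]
top ring_gauge 0.47 [300. 277.] [ 371. -284.   42.]
top tape_1 0.89 [226. 231.] [486. -97.  17.]
side hopper 0.79 [307. 212.] [ 549. -342.   31.]
side lever_pad 0.77 [298. 216.] [ 563. -313.   32.]
side flap 0.78 [302. 193.] [ 563. -348.   79.]
side barrel_3_mid 0.68 [360. 183.] [ 455. -549.   34.]
side puck_b 0.91 [387. 220.] [ 354. -350.   32.]
side ring_gauge 0.77 [377. 241.] [ 368. -272.   19.]
side ring_gauge 0.44 [305. 276.] [ 489. -135.    1.]
side tape_1 0.59 [306. 279.] [ 486. -130.   -1.]
```

View pics/top0.png

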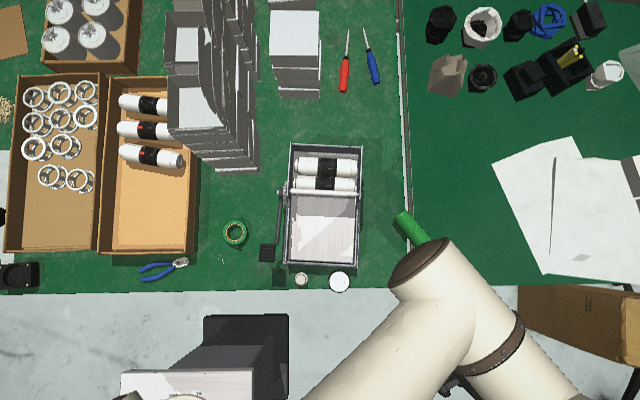

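View pics/side0.png

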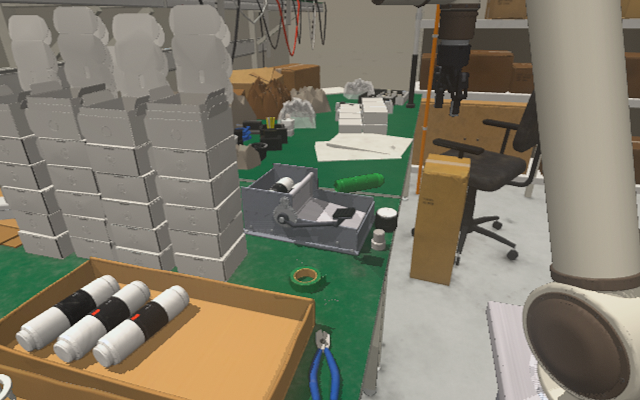

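The top view shows the black lever pad at about (267,253), left of the hopper. The hinge bar is at (323,192), the two banded barrels at (323,168) and (323,184), the ring at (301,279), the puck at (339,282) and the tape at (235,233). In the side view the pad is at (343,213). Two things could be mistaken for the pad: the dark shadow at (279,280) and the lever hub at (280,195). The barrel look-alike is the green one at (411,225).

```bash
python3 - <<'E'
from h import *
ci=arm.camera_info("top"); im=cv2.imread('pics/top0.png'); d=np.load('pics/top0.npy')
cs=arm.camera_info("side"); ds=np.load('pics/side0.npy'); ims=cv2.imread('pics/side0.png')
def cloud(ci,d):
    v,u=np.mgrid[:400,:640]; P=np.stack([(u-ci['cx'])/ci['fx']*d,(v-ci['cy'])/ci['fy']*d,d,np.ones_like(d)],-1)
    return (P@np.array(ci['extrinsics']).T)[...,:3]
P=cloud(ci,d); S=cloud(cs,ds)
print('cam',np.array(ci['extrinsics'])[:3,3],np.array(cs['extrinsics'])[:3,3])
# dark pad, top
g=im.max(2)
m=np.zeros_like(g,bool); m[238:268,255:282]=True
m&=(g<70)&(P[...,2]>85)&(d>0)
print('pad top',m.sum(),np.median(P[m],0),P[m].min(0),P[m].max(0), cv2.minAreaRect(P[m][:,:2].astype(np.float32)))
m=np.zeros_like(g,bool); m[203:225,328:360]=True
m&=(ims.max(2)<70)&(ds>0)&(S[...,2]>85)
print('pad side',m.sum(),np.median(S[m],0),S[m].min(0),S[m].max(0))
x,y,z=P[...,0],P[...,1],P[...,2]
m=(x>380)&(x<720)&(y>-450)&(y<-245)&(z>50)&(z<130)&(d>0)
print('hopper',cv2.minAreaRect(P[m][:,:2].astype(np.float32)))
m=(x>380)&(x<720)&(y>-450)&(y<-245)&(z>112)&(z<130)&(d>0)
print('rear',cv2.minAreaRect(P[m][:,:2].astype(np.float32)),np.median(z[m]))
a=cv2.resize(im[130:300,215:365],None,fx=3.4,fy=3.4,interpolation=cv2.INTER_CUBIC); b=cv2.resize(ims[160:260,230:410],None,fx=3,fy=3,interpolation=cv2.INTER_CUBIC)
o=np.zeros((580,800,3),np.uint8); o[:578,:510]=a[:578,:510]; o[:300,510:]=b[:300,-290:]; cv2.imwrite('pics/crop.png',o)
E
```

```text
cam [ 430.19303684 -339.19367111  925.25286373] [293.0044169  445.58822389 466.76896779]
pad top 281 [ 432.02836194 -214.56979816  115.92054653] [ 412.51376547 -231.91228466  104.45816416] [ 450.31395082 -196.79082607  123.39318157] ((431.32708740234375, -214.17678833007812), (34.82484817504883, 37.45471954345703), 88.68878173828125)
pad side 208 [ 431.02774876 -206.09299248  114.49159117] [ 410.25512538 -228.33467596   85.53194198] [ 449.26620335 -193.7552677   120.7318359 ]
hopper ((541.0538330078125, -336.6895751953125), (179.85894775390625, 277.5489501953125), 85.64562225341797)
rear ((615.0697021484375, -343.0565490722656), (173.13119506835938, 125.61551666259766), 85.66867065429688) 117.78705181666669
```

View pics/crop.png

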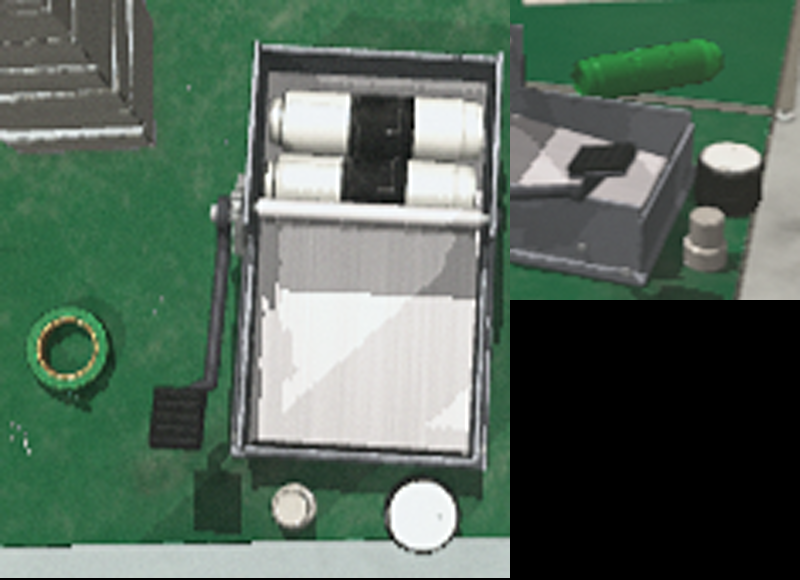

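The crop shows the ribbed pad clearly at top px (267,253). Both views put its centre at about (431.5, -214.5, 116), and the hopper yaw is about -4.3°. I'll move above it with the fingers shut, keeping 3 mm further from the wall.

>>> arm_command:
  rows:
    - [[-0.15, 0.13, 0], [0, 0, 0]]
    - [[-0.34, 0.28, 0], [0, 0, 0]]
    - [[-0.5, 0.42, 0], [0, 0, 0]]
    - [[-0.622, 0.518, 0], [0, 0, 0]]
    - [[-0.622, 0.518, 0], [0, 0, 0]]
  grip: 0

```text
clock: 1.3
position: [342.2, -388.4, 232.0]
ee_rot: [-0.207, 0.978, -0.0, 0.001]
contact_force: [0.1, -0.3, 0.0]
gripper_width: 12.1
grasp_force: 0.0
```

>>> arm_command:
  rows:
    - [[-0.15, 0.13, 0], [0, 0, 0.04]]
    - [[-0.34, 0.28, 0], [0, 0, 0.08]]
    - [[-0.5, 0.42, 0], [0, 0, 0.12]]
    - [[-0.622, 0.518, 0.1], [0, 0, 0.154]]
    - [[-0.622, 0.518, 0.2], [0, 0, 0.154]]

```text
clock: 1.8
position: [434.6, -209.4, 183.2]
ee_rot: [0.036, 0.999, -0.001, 0.004]
contact_force: [-0.2, -0.8, -0.2]
gripper_width: 0.1
grasp_force: 0.0
```

>>> arm_command:
  rows:
    - [[0, 0, 0], [0, 0, 0]]
    - [[0, 0, 0], [0, 0, 0]]
    - [[0, 0, 0], [0, 0, 0]]

```text
clock: 2.1
position: [431.9, -212.5, 182.6]
ee_rot: [0.037, 0.999, -0.0, 0.001]
contact_force: [0.3, -1.4, 0.3]
gripper_width: -0.4
grasp_force: 0.0
```

>>> arm_command:
  rows:
    - [[0, 0, 0.06], [0, 0, 0]]
    - [[0, 0, 0.13], [0, 0, 0]]
    - [[0, 0, 0.19], [0, 0, 0]]
    - [[0, 0, 0.23], [0, 0, 0]]
    - [[0, 0, 0.23], [0, 0, 0]]

```text
clock: 2.6
position: [430.7, -212.1, 123.4]
ee_rot: [0.037, 0.999, 0.0, -0.001]
contact_force: [-1.0, 0.3, 0.5]
gripper_width: 0.1
grasp_force: 0.0
```

>>> arm_command:
  rows:
    - [[0, 0, 0.02], [0, 0, 0]]
    - [[0, 0, 0.04], [0, 0, 0]]
    - [[0, 0, 0.06], [0, 0, 0]]
    - [[0, 0, 0.08], [0, 0, 0]]
    - [[0, 0, 0.08], [0, 0, 0]]

```text
clock: 3.1
position: [431.2, -211.3, 103.3]
ee_rot: [0.036, 0.999, 0.0, -0.0]
contact_force: [-0.4, 0.3, -0.9]
gripper_width: -0.3
grasp_force: 0.0
```

```bash
python3 - <<'E'
from h import *
im,d=arm.get_image("side"); w,_=arm.get_image("wrist")
o=np.zeros((600,800,3),np.uint8); o[:350,:]=cv2.resize(im[130:270,200:520],(800,350),interpolation=cv2.INTER_CUBIC); o[350:,:400]=cv2.resize(w,(400,250)); cv2.imwrite('pics/s1.png',o)
E
```

```text
(no output)
```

View pics/s1.png

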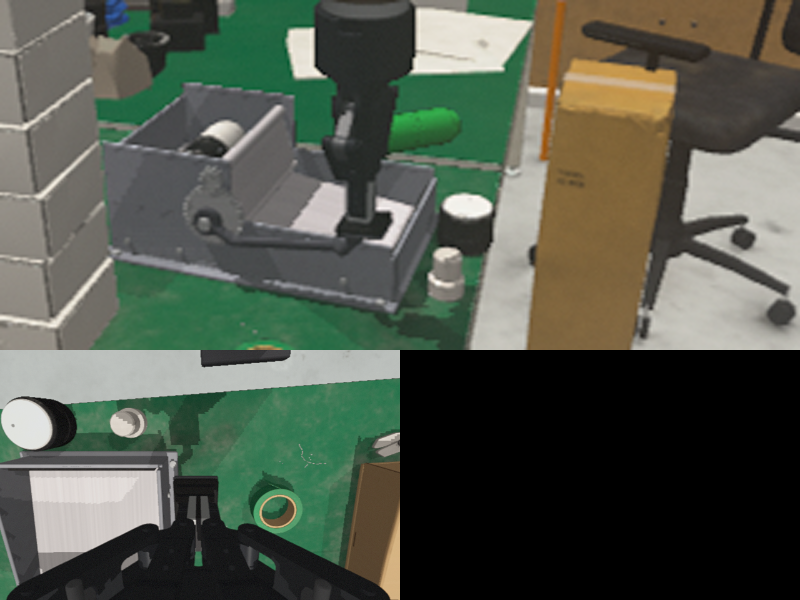

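The fingertips sit centred on the pad (side crop at (365,225)), and the wrist view shows them clear of the wall. Pressing down now.

>>> arm_command:
  rows:
    - [[0, 0, 0.03], [0, 0, 0]]
    - [[0, 0, 0.06], [0, 0, 0]]
    - [[0, 0, 0.09], [0, 0, 0]]
    - [[0, 0, 0.12], [0, 0, 0]]
    - [[0, 0, 0.14], [0, 0, 0]]

```text
clock: 3.7
position: [429.7, -211.2, 67.6]
ee_rot: [0.037, 0.999, 0.0, -0.002]
contact_force: [-4.5, -0.1, 5.3]
gripper_width: 0.1
grasp_force: 3.1
```

>>> arm_command:
  rows:
    - [[0, 0, 0.02], [0, 0, 0]]
    - [[0, 0, 0.04], [0, 0, 0]]
    - [[0, 0, 0.06], [0, 0, 0]]
    - [[0, 0, 0.07], [0, 0, 0]]
    - [[0, 0, 0.07], [0, 0, 0]]

```text
clock: 4.2
position: [430.5, -211.2, 50.6]
ee_rot: [0.037, 0.999, 0.0, -0.001]
contact_force: [-4.1, 0.8, 7.1]
gripper_width: 0.0
grasp_force: 3.4
```

>>> arm_command:
  rows:
    - [[0, 0, 0.008], [0, 0, 0]]
    - [[0, 0, 0.008], [0, 0, 0]]
    - [[0, 0, 0.008], [0, 0, 0]]
    - [[0, 0, 0.008], [0, 0, 0]]

```text
clock: 4.6
position: [430.6, -211.3, 49.7]
ee_rot: [0.036, 0.999, -0.0, -0.001]
contact_force: [-5.0, 1.4, 12.5]
gripper_width: -0.4
grasp_force: 6.3
```

>>> arm_command:
  rows:
    - [[0, 0, 0.008], [0, 0, 0]]
    - [[0, 0, 0.008], [0, 0, 0]]
    - [[0, 0, 0.008], [0, 0, 0]]
    - [[0, 0, 0.008], [0, 0, 0]]
    - [[0, 0, 0.008], [0, 0, 0]]

```text
clock: 5.1
position: [430.7, -211.3, 49.0]
ee_rot: [0.036, 0.999, -0.0, -0.001]
contact_force: [-8.5, 2.9, 21.8]
gripper_width: 0.2
grasp_force: 11.7
```

```bash
python3 - <<'E'
from h import *
s=arm.read_state(); print(s['clock'],s['position'],s['contact_force'])
im,d=arm.get_image("side"); t,_=arm.get_image("top"); w,_=arm.get_image("wrist")
o=np.zeros((600,800,3),np.uint8); o[:350,:]=cv2.resize(im[130:270,200:520],(800,350),interpolation=cv2.INTER_CUBIC); o[350:,:400]=cv2.resize(w,(400,250)); o[350:,400:]=cv2.resize(t[130:300,220:492],(400,250)); cv2.imwrite('pics/s2.png',o)
E
```

```text
5.1 [ 430.69710003 -211.33101612   48.96864062] [-8.47166094  2.92838737 21.8441433 ]
```

View pics/s2.png

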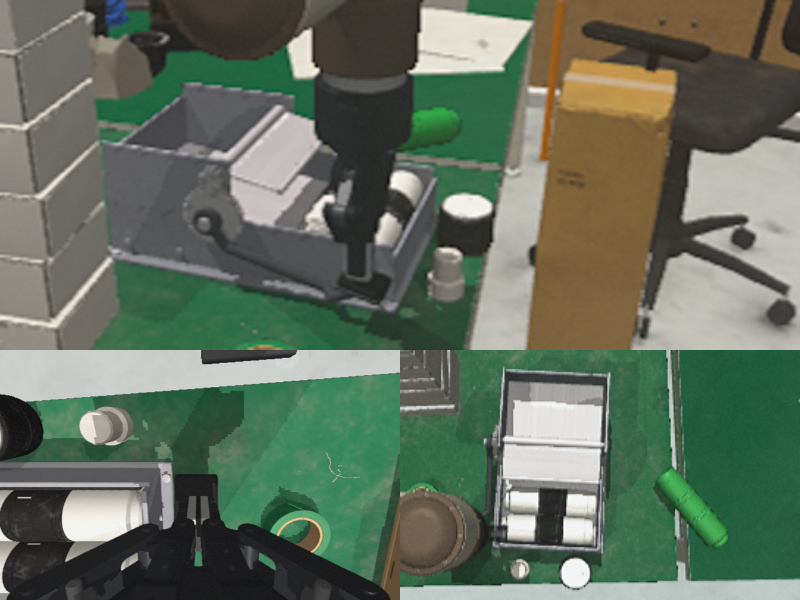

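Both barrels lie in the trough with the flap up and the pad fully down. Easing up now.

>>> arm_command:
  rows:
    - [[0, 0, -0.015], [0, 0, 0]]
    - [[0, 0, -0.035], [0, 0, 0]]
    - [[0, 0, -0.055], [0, 0, 0]]
    - [[0, 0, -0.075], [0, 0, 0]]
    - [[0, 0, -0.095], [0, 0, 0]]

```text
clock: 5.75
position: [429.7, -211.2, 70.6]
ee_rot: [0.037, 0.999, 0.0, -0.002]
contact_force: [-4.5, 0.6, 5.3]
gripper_width: 0.3
grasp_force: 2.9
```

>>> arm_command:
  rows:
    - [[0, 0, -0.015], [0, 0, 0]]
    - [[0, 0, -0.03], [0, 0, 0]]
    - [[0, 0, -0.045], [0, 0, 0]]
    - [[0, 0, -0.06], [0, 0, 0]]
    - [[0, 0, -0.075], [0, 0, 0]]

```text
clock: 6.25
position: [431.6, -211.3, 89.9]
ee_rot: [0.036, 0.999, -0.0, 0.0]
contact_force: [-2.1, 0.3, 3.7]
gripper_width: -0.2
grasp_force: 2.0
```

>>> arm_command:
  rows:
    - [[0, 0, -0.01], [0, 0, 0]]
    - [[0, 0, -0.02], [0, 0, 0]]
    - [[0, 0, -0.03], [0, 0, 0]]
    - [[0, 0, -0.04], [0, 0, 0]]
    - [[0, 0, -0.05], [0, 0, 0]]

```text
clock: 6.75
position: [433.0, -211.5, 103.0]
ee_rot: [0.036, 0.999, -0.0, 0.002]
contact_force: [2.7, -0.2, 2.2]
gripper_width: 0.3
grasp_force: 1.4
```

>>> arm_command:
  rows:
    - [[0, 0, -0.01], [0, 0, 0]]
    - [[0, 0, -0.02], [0, 0, 0]]
    - [[0, 0, -0.03], [0, 0, 0]]
    - [[0, 0, -0.04], [0, 0, 0]]
    - [[0, 0, -0.05], [0, 0, 0]]

```text
clock: 7.25
position: [431.1, -211.3, 114.9]
ee_rot: [0.037, 0.999, 0.0, -0.0]
contact_force: [2.9, 0.9, 2.3]
gripper_width: 0.1
grasp_force: 1.1
```

>>> arm_command:
  rows:
    - [[0, 0, -0.01], [0, 0, 0]]
    - [[0, 0, -0.02], [0, 0, 0]]
    - [[0, 0, -0.03], [0, 0, 0]]
    - [[0, 0, -0.04], [0, 0, 0]]
    - [[0, 0, -0.05], [0, 0, 0]]

```text
clock: 7.75
position: [430.6, -211.2, 127.1]
ee_rot: [0.037, 0.999, 0.0, -0.001]
contact_force: [-0.1, -0.5, -0.2]
gripper_width: 0.1
grasp_force: 0.0
```

Clear of the pad, so I'll lift away and check.

>>> arm_command:
  rows:
    - [[0, 0, -0.06], [0, 0, 0]]
    - [[0, 0, -0.16], [0, 0, 0]]
    - [[0, 0, -0.26], [0, 0, 0]]
    - [[0, 0, -0.3], [0, 0, 0]]
    - [[0, 0, -0.3], [0, 0, 0]]

```text
clock: 8.25
position: [431.9, -211.4, 203.5]
ee_rot: [0.037, 0.999, -0.0, 0.001]
contact_force: [0.7, -0.3, 0.4]
gripper_width: 0.2
grasp_force: 0.0
```

```bash
python3 - <<'E'
from h import *
im,d=arm.get_image("side"); t,_=arm.get_image("top"); w,_=arm.get_image("wrist")
o=np.zeros((600,800,3),np.uint8); o[:350,:]=cv2.resize(im[130:270,200:520],(800,350),interpolation=cv2.INTER_CUBIC); o[350:,:400]=cv2.resize(w,(400,250)); o[350:,400:]=cv2.resize(t[130:300,220:492],(400,250)); cv2.imwrite('pics/s3.png',o)
E
```

```text
(no output)
```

View pics/s3.png

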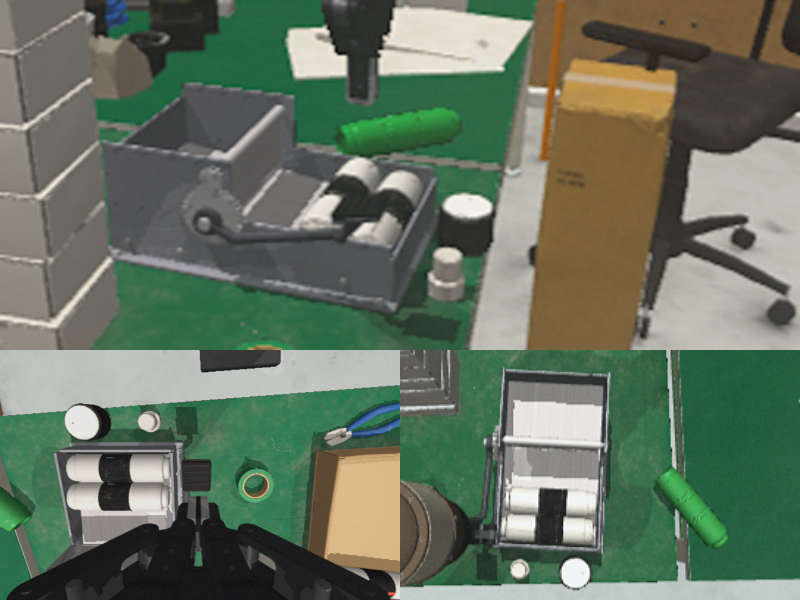

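The lever is up, the flap is shut, both barrels are in the trough, and the things standing around have not moved.

```bash
python3 -c "
from bench import arm
print(arm.job_done())"
```

```text
the job is handed in; nothing more can be done
None
```

I pressed the lever fully down until both barrels had rolled into the trough, eased it back up until the flap was shut, and handed the job in at about 8.4 s; no verdict was returned.

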